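# Tip the face-down mirror over onto the dressing board

### The arm

A 6-joint arm with a two-finger parallel gripper is mounted at the origin on the work surface. World frame = base frame: x ahead of the robot, y to its left, z up, the work surface at z = 0. Lengths are in m, angles in rad, forces in N, time in s.
With the tool pointing down it reaches from about 0.375 to 0.925 m from the base axis. Payload 5.7 kg.
Tool frame: the origin (TCP) lies between the finger pads; the fingertips stand 8 mm ahead of it and the grasp point (between the pads) lies 11 mm behind it (arm.tip_reach is the distance from the TCP to the fingertips, in m); z points along the fingers, x is the direction in which the jaws open and shut, and the axes are right-handed (so a half turn about z gives the same grasp; the last joint's range is limited). The gripper opens to 88 mm and grips with 3 to 60 N. Pads are 20 mm wide; open, the fingers measure 115 mm over their backs; the gripper's body (75 mm by 178 mm) begins 61 mm behind the grasp point.
Start: joints at [1.076, 0.359, 1.51, -0, 1.272, -0.115], TCP at [0.222, 0.557, 0.231] pointing down, gripper open.
Joint ranges: [-2.97, 2.97], [-1.01, 2.36], [0.21, 2.38], [-0.96, 4.11], [0.2, 2.71], [-2.98, 2.98]. Speed limits (rad/s): [2.39, 2.39, 3.14, 3.14, 3.14, 3.14].

### API

Orientations are given as a unit quaternion [x, y, z, w].
In Python, from bench import monitor, cams, ticket, spotter, arm gives the robot as it stands.
- The arm moves only by the shell command python3 -m inch 'ROWS' [FORCE]. ROWS is JSON, a list of rows, each an object of numbers: "grip": the closure in counts, from 0 (fully open) to 255 (shut); "dx", "dy", "dz": the shift along the tool's x, y, z in units of 50 mm (1.0 is 50 mm); "roll": the turn about the tool's z in units of 5 degrees (1.0 is 5 degrees). A call has 1 to 20 rows; each row is the pose to reach, as a shift and turn from the pose commanded when the call began, along the tool's axes at that moment; what a row does not reach only later rows make up. A row lasts 1/8 s, in which the tool goes at most 62.5 mm and 10.7 degrees, less where a joint would pass 70% of its speed; a pose out of reach is approached as far as the arm can. A call with a gripper value outside its range is refused whole. The fingers move at their own pace and stop on an object; FORCE is the grip in N (left out, the last holds). Time passes only in rows, so rows that repeat a pose let the fingers close. It gives the time, the measured TCP pose, the force and the opening at its end, in the units of the state.
- monitor.read_state(): the state, without advancing time (a new reading comes with each control period).
- cams.snapshot(name): name is "side" or "top"; returns the picture (420x560x3 uint8, blue, green, red); there is no depth.
- cams.camera_params(name): a dict with "mtx" (3x3 intrinsics, pixels), "world_to_cam" (4x4, takes a point from world to camera coordinates). Camera axes: x right, y up, looking along -z (the intrinsics and any distortion apply to the point x, -y, -z); pixel columns grow to the right and rows downward; lengths in m; the calibration is good to about 2 mm. A picture is of the moment at which its call begins. camera_params takes no time and is no camera call.
- ticket.sign_off(): hands the job in, once; it reports no verdict.
Trained networks look in the newest picture that a camera, given by its name, has taken for a name from the list of things; names that differ only in an ending like _2 or _b are one class to them, and where a whole thing is asked for, a point or a joint stands for the part that bears it (a point fixed in the world has none). Each returns a list of dicts, best first, with "confidence" (0 to 1); they miss things now and then, are a little off and sometimes report something else, mostly with a low value. They report only what shows in the picture. A call takes as long as a camera call. They do not tell look-alikes from the thing itself.
- spotter.trace(camera, name): "mask" (420x560 bool, what is visible of it) and "xy" ([column, row] in pixels, amid what is visible of it).
- spotter.mark_of(camera, name): "xy" ([column, row] in pixels: a listed point, or the origin of a listed thing).
The state is a dict: "time_s": time; "joints": joint angles; "joint_vel": joint speeds; "tau": joint torques, N m; "position": TCP position; "eef_rot": TCP orientation; "ft_force": force on the tool from outside, world axes, zero at the start; "wrist_torque": the same for the moment, N m; "width": opening from 0.0 (shut) to 1.0 (fully open).
Only numpy, scipy, OpenCV 4.12 (cv2) and the standard library are available. Lean on these libraries where they do the work, as an engineer would, in place of code of your own. Each camera call takes 0.05 s, during which the arm holds its last target.

### The job

The small mirror lies glass-down on the desk in front of the low cork-topped board. Without picking it up, push it across the desk until its far long edge is flush against the board's front edge, tip it up on that edge with the fingertips and over, so that it falls glass-up onto the board, then push it on until the whole mirror lies flat on the board. Do not knock or shift the other things on the desk and the board.

Things in the scene. Friction and masses are not known exactly. Their poses are not given: they have to be found in the camera images.
- board: Low wooden board with a cork top, fixed, 210 mm deep (x) x 340 wide (y) x 15 high, square edges. Origin: at desk height, middle of its front edge (robot side); x points back across the board, y along the front edge, z up. Its front face (x = 0) is the 15 mm high wall to tip against. Jar, bottle and tin stand on it in a row across it, centres 155 to 165 mm behind the front edge.
- mirror: Loose slab 70 (x) x 110 (y) x 10 mm thick (z), 60 to 120 g: grey plastic back with a black stand panel, glass on the other side. Origin: centre of the glass face; z points from glass to back. Starts glass-down on the desk (z up), 10 to 75 mm before the board, x pointing at the board within 0.3 rad. Flipped onto the board, z points down and the origin is 25 mm above the desk.
- edge_left (a point): Mirror corner at x = 35, y = 55, z = 0 mm in its frame: left end of the far long edge, which goes against the board and after the flip is nearest the robot. With this edge bearing on the board, fingertips pressed level against the near long edge (x = -35) hold it by friction (about 6 N is enough): as they rise it swings up about this edge.
- edge_right (a point): Mirror corner at x = 35, y = -55, z = 0 mm in its frame: right end of the same edge. Lead the near edge along its 70 mm arc about this edge to some 60 degrees (a straight forward push jams before that); then a level push on the glass tips it on. Well past upright it falls over by itself and lies on the board, this edge hanging up to 20 mm over the front.
- cream_jar: White round cream jar, 52 mm diameter, 45 mm high, standing on the board; origin centre of its underside. Leave alone.
- lotion: White lotion bottle with a neck, 46 mm diameter, 82 mm high, standing on the board; origin centre of its underside. Leave alone.
- tin: Round metal tin, 56 mm diameter, 28 mm high, on the board; origin centre of its underside. Leave alone.
- mug: White mug, 76 mm diameter, 85 mm high, on the desk to one side; origin centre of its underside. Leave alone.
- glasses_case: Black glasses case, 160 x 58 x 40 mm, on the desk to one side; origin centre of its underside. Leave alone.
- speaker: White upright cylinder (speaker), 68 mm diameter, 100 mm high, on the desk; origin centre of its underside. Leave alone.
- card_box: Small cardboard box, 70 x 100 x 30 mm, on the desk; origin centre of its underside. Leave alone.
Not all that is in view belongs to the job. Leave any yellow look-alike of the mirror alone.

How it is judged:
By the outcome, as a careful person would: the job done as asked, in the order asked, and still so for the second after the job is handed in, with the robot touching nothing.
It also fails if it takes over 58 s, if anything falls off the work surface, if the arm or the gripper's body presses on something with over 40 N, if the wrist force passes 120 N, or if a joint passes its speed limit or range.

## Working session

There is one attempt and no reset: what is moved stays moved. The work goes in short steps, Python scripts to look and compute and a shell command to move; the robot and the scene stay as the last step left them, time stands still between calls to the robot, and variables do not carry over. Pictures are saved under pics/ and viewed, and the job is handed in when it is done.

```bash
ls; mkdir -p pics
python3 - <<'E'
from bench import monitor, cams, ticket, spotter, arm
import cv2,numpy as np
s=monitor.read_state();print(s)
for c in ("side","top"):
    im=cams.snapshot(c);cv2.imwrite(f"pics/{c}0.png",im)
    p=cams.camera_params(c);print(c,p)
    for n in ("mirror","board","edge_left","edge_right"):
        print(n,[(np.round(r["xy"],1),round(r["confidence"],2)) for r in spotter.mark_of(c,n)])
print([a for a in dir(arm) if a[0]!='_'])
E
```

```text
pics
{'time_s': 0.0, 'joints': array([ 1.07589235e+00,  3.59477428e-01,  1.51143601e+00,  8.19771351e-06,
        1.27248320e+00, -1.15081713e-01]), 'joint_vel': array([-6.63680777e-05, -6.35976109e-04, -1.28819239e-03, -2.61923187e-04,
        3.91972175e-04, -1.14881130e-03]), 'tau': array([-3.89864840e-05, -5.15364683e+01, -2.70737261e+01,  6.74838549e-02,
        3.47906712e-02, -1.30471158e-04]), 'position': array([0.22212487, 0.55664296, 0.22982463]), 'eef_rot': array([ 8.27875757e-01,  5.60910793e-01, -8.01706700e-04,  4.13373637e-04]), 'ft_force': array([ 0.21125262,  0.53903804, -1.3473135 ]), 'wrist_torque': array([-0.02646143, -0.02129669, -0.02612991]), 'width': 0.9983705290329401}
side {'mtx': array([[400.7439373 ,   0.        , 271.09678226],
       [  0.        , 400.7439373 , 207.1546889 ],
       [  0.        ,   0.        ,   1.        ]]), 'world_to_cam': array([[-0.98987698, -0.14085582,  0.01741294,  0.50838494],
       [ 0.11876186, -0.75486902,  0.64503363, -0.11827995],
       [-0.07771225,  0.64057193,  0.76395576, -1.01971469],
       [ 0.        ,  0.      
[... 612 characters left out ...]
03],
       [ 9.73086462e-01, -4.02757370e-02,  2.26893373e-01,
        -5.39495012e-01],
       [-2.26745502e-01,  8.26270803e-03,  9.73918993e-01,
        -1.26003343e+00],
       [ 0.00000000e+00,  0.00000000e+00,  0.00000000e+00,
         1.00000000e+00]])}
mirror [(array([221.8, 272.6]), 0.83), (array([247.1, 223.8]), 0.63), (array([283.7, 272.4]), 0.57)]
board [(array([241.9, 198.7]), 0.68), (array([230. , 146.4]), 0.19)]
edge_left [(array([222.8, 292.7]), 0.73), (array([297.5, 259.3]), 0.72), (array([232.7, 208.1]), 0.65)]
edge_right [(array([201.7, 269.4]), 0.98), (array([285.8, 294.1]), 0.76), (array([265.4, 213.8]), 0.74), (array([381.2, 294.4]), 0.65)]
['MotionError', 'tip_reach']
```

View pics/side0.png

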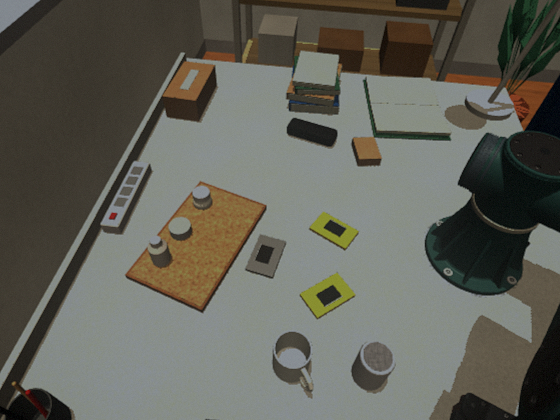

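View pics/top0.png

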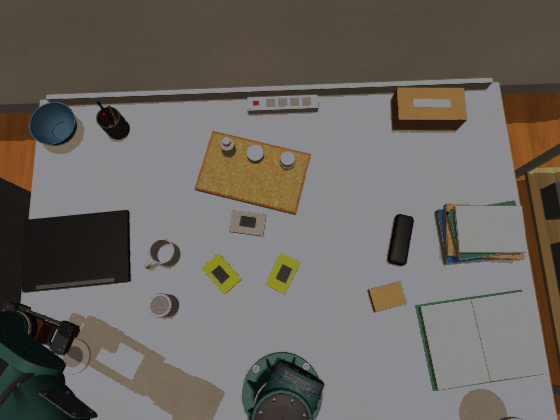

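The top view shows the grey mirror at (248,223) and two yellow look-alikes at (221,273) and (283,273). In the side view the mirror is at (266,256), with the yellow ones at (333,230) and (328,296). I choose the grey one nearest the board and will check it in a close crop.

```bash
cat > h.py <<'E'
import numpy as np,cv2
from bench import monitor, cams, ticket, spotter, arm
def proj(c,P):
    p=cams.camera_params(c);P=np.atleast_2d(P);q=(p["world_to_cam"]@np.c_[P,np.ones(len(P))].T)[:3]
    v=p["mtx"]@np.array([q[0],-q[1],-q[2]]);return (v[:2]/v[2]).T
def unproj(c,px,z):
    p=cams.camera_params(c);px=np.atleast_2d(px);d=np.linalg.inv(p["mtx"])@np.c_[px,np.ones(len(px))].T
    d=np.array([d[0],-d[1],-d[2]]);R=p["world_to_cam"][:3,:3];t=p["world_to_cam"][:3,3]
    o=-R.T@t;w=R.T@d;s=(z-o[2])/w[2];return (o[:,None]+w*s).T
def quad(mask):
    cs,_=cv2.findContours(mask.astype(np.uint8),cv2.RETR_EXTERNAL,cv2.CHAIN_APPROX_NONE)
    k=max(cs,key=cv2.contourArea);return cv2.boxPoints(cv2.minAreaRect(k)),k
E
python3 - <<'E'
from h import *
T=cv2.imread("pics/top0.png");S=cv2.imread("pics/side0.png")
for c in("top","side"):
    cams.snapshot(c)
    for n in("mirror","board"):
        for r in spotter.trace(c,n):
            m=r["mask"];q,k=quad(m)
            h=cv2.convexHull(k);ap=cv2.approxPolyDP(h,4 if n=="board" else 3,True)[:,0]
            z=.015 if n=="board" else .01
            print(c,n,round(r["confidence"],2),np.round(r["xy"]),m.sum());print(np.c_[ap,np.round(unproj(c,ap,z)[:,:2],4)].tolist())
a=cv2.resize(T[120:250,185:320],None,fx=4.4,fy=4.4,interpolation=cv2.INTER_CUBIC)
b=cv2.resize(S[170:320,120:300],None,fx=4,fy=4,interpolation=cv2.INTER_CUBIC)
cv2.imwrite("pics/a1.png",a);cv2.imwrite("pics/b1.png",b)
E
```

```text
top mirror 0.96 [219. 272.] 768
[[217.0, 255.0, 0.4155, 0.1854], [239.0, 278.0, 0.341, 0.1176], [225.0, 293.0, 0.2969, 0.1615], [203.0, 268.0, 0.3766, 0.2294]]
top mirror 0.81 [248. 223.] 742
[[232.0, 212.0, 0.5524, 0.1362], [264.0, 215.0, 0.5382, 0.0336], [262.0, 234.0, 0.4766, 0.0419], [230.0, 231.0, 0.4905, 0.1435]]
top mirror 0.79 [282. 272.] 724
[[280.0, 254.0, 0.4105, -0.0128], [297.0, 263.0, 0.38, -0.0649], [284.0, 291.0, 0.2955, -0.0205], [267.0, 283.0, 0.3221, 0.0311]]
top board 0.65 [248. 172.] 5695
[[212.0, 133.0, 0.8258, 0.1987], [309.0, 154.0, 0.7378, -0.1221], [295.0, 213.0, 0.5396, -0.0661], [196.0, 190.0, 0.6294, 0.2514]]
side mirror 0.78 [268. 256.] 1114
[[262.0, 235.0, 0.5331, 0.0309], [285.0, 242.0, 0.4718, 0.0437], [272.0, 277.0, 0.4903, 0.1494], [246.0, 268.0, 0.556, 0.1343]]
side mirror 0.71 [338. 234.] 865
[[322.0, 214.0, 0.3839, -0.0633], [356.0, 231.0, 0.2924, -0.0196], [345.0, 248.0, 0.3197, 0.0388], [312.0, 229.0, 0.4068, -0.0084]]
side mirror 0.19 [199. 249.] 8537
[[202.0, 182.0, 0.7326, -0.1286], [265.0, 204.0, 0.5413, -0.0745], [266.0, 210.0, 0.5354, -0.0537], [204.0, 311.0, 0.6285, 0.2582], [199.0, 312.0, 0.6389, 0.2622], [129.0, 280.0, 0.8218, 0.2081], [126.0, 274.0, 0.8347, 0.1937]]
side board 0.76 [201. 249.] 8093
[[202.0, 182.0, 0.7309, -0.1241], [266.0, 209.0, 0.5353, -0.053], [199.0, 311.0, 0.6383, 0.2621], [127.0, 274.0, 0.83, 0.196]]
```

View pics/a1.png

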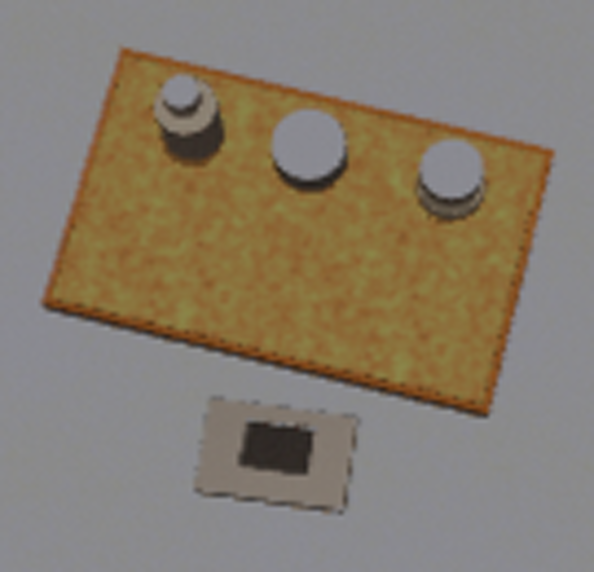

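View pics/b1.png

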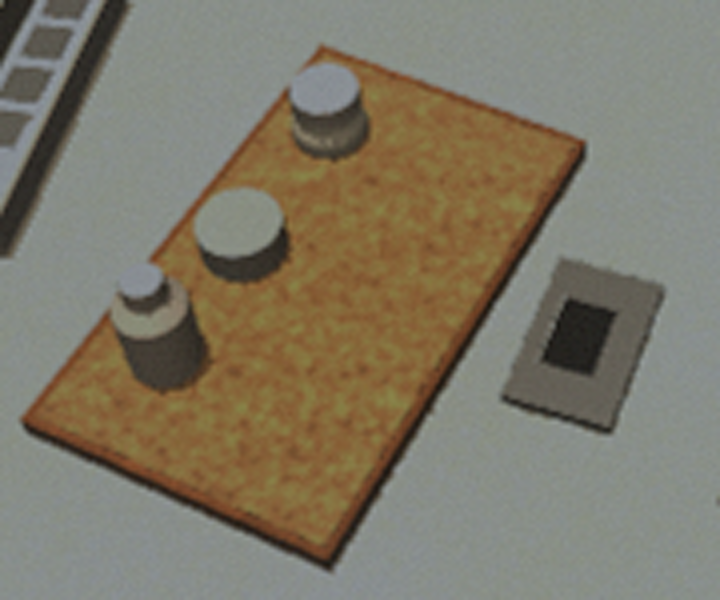

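The crop shows the mirror with a grey back and black panel, so it is the real one. Both yellow ones are decoys. Next I'll fit the poses precisely.

```bash
cat >> h.py <<'E'
from scipy.optimize import least_squares
def boxpts(x,y,yaw,z0,z1,lx,ly,ox=0):
    c,s=np.cos(yaw),np.sin(yaw)
    P=np.array([[i,j,k] for i in(ox-lx/2,ox+lx/2) for j in(-ly/2,ly/2) for k in(z0,z1)])
    return np.c_[x+c*P[:,0]-s*P[:,1],y+s*P[:,0]+c*P[:,1],P[:,2]]
def fitbox(masks,x0,z0,z1,lx,ly,ox=0):
    cts=[(c,quad(m)[1][:,0].astype(np.float32)) for c,m in masks]
    def res(p):
        r=[]
        for c,k in cts:
            h=cv2.convexHull(proj(c,boxpts(*p,z0,z1,lx,ly,ox)).astype(np.float32))
            r+=[cv2.pointPolygonTest(h,(float(a),float(b)),True)-.5 for a,b in k]
        return np.array(r)
    s=least_squares(res,x0,loss="soft_l1",f_scale=.7,diff_step=1e-3,x_scale=[.1,.1,.3])
    return s.x,np.median(abs(res(s.x)))
def boardmask(im):
    h=cv2.cvtColor(im,cv2.COLOR_BGR2HSV);m=((h[...,1]>110)&(h[...,0]<24)).astype(np.uint8)
    n,l,st,_=cv2.connectedComponentsWithStats(m);return l
def best(c,n,near,tol=25):
    L=[r for r in spotter.trace(c,n) if np.hypot(*(np.array(r["xy"])-near))<tol]
    return L[0] if L else None
E
python3 - <<'E'
from h import *
T=cv2.imread("pics/top0.png");S=cv2.imread("pics/side0.png")
bm=[]
for c,im,p in(("top",T,(250,180)),("side",S,(215,250))):
    l=boardmask(im);v=l[p[1],p[0]];m=l==v;print(v,m.sum());bm.append((c,m))
for ms in(bm,bm[:1],bm[1:]): print("board",fitbox(ms,[.585,.09,-.275],0,.015,.21,.34,.105))
mm=[]
for c,nr in(("top",(248,223)),("side",(267,256))):
    cams.snapshot(c);r=best(c,"mirror",nr)
    if r: mm.append((c,r["mask"]))
for ms in[mm]+[[q] for q in mm]: print("mirror",fitbox(ms,[.515,.09,-.138],0,.01,.07,.11))
E
```

```text
22 5409
46 7805
board (array([ 0.58589781,  0.09378966, -0.2865199 ]), np.float64(0.6227004684619438))
board (array([ 0.58682758,  0.09477545, -0.28830352]), np.float64(0.3221781075796518))
board (array([ 0.58490657,  0.0925672 , -0.28523299]), np.float64(1.0188553483445746))
mirror (array([ 0.51421144,  0.08840108, -0.17021996]), np.float64(0.33486232566727514))
mirror (array([ 0.51531549,  0.08819729, -0.17436779]), np.float64(0.2518419972794266))
mirror (array([ 0.51345646,  0.08851552, -0.172699  ]), np.float64(0.3275322583137189))
```

```bash
cat >> h.py <<'E'
BP=np.array([.586,.094]);BY=-.287
xh=np.array([np.cos(BY),np.sin(BY)]);yh=np.array([-np.sin(BY),np.cos(BY)])
from scipy.spatial.transform import Rotation as R
def inb(p): d=np.array(p)[:2]-BP;return np.array([d@xh,d@yh])
def st():
    s=monitor.read_state();M=R.from_quat(s["eef_rot"]).as_matrix();b=inb(s["position"])
    print("t",round(s["time_s"],2),"board xy",np.round(b*1000,1),"tip z",round((s["position"][2]-arm.tip_reach)*1000,1),
     "tooly yaw err deg",round(np.degrees(np.arctan2(M[1,1],M[0,1])-BY),2),"tilt",np.round(M[:,2],3),"F board",np.round([s["ft_force"][:2]@xh,s["ft_force"][:2]@yh,s["ft_force"][2]],1),"w",round(s["width"]*88,1))
    return s,M
def go(xb,yb,tz):
    s,M=st();w=BP+xb*xh+yb*yh;d=np.r_[w,tz+arm.tip_reach]-s["position"];print("units",np.round(M.T@d/.05,3))
E
python3 -m inch '[{"dx":-6.65,"dy":7.56,"roll":-1.07,"grip":80},{"dx":-6.65,"dy":7.56,"roll":-1.07,"grip":80},{"dx":-6.65,"dy":7.56,"roll":-1.07,"grip":80},{"dx":-6.65,"dy":7.56,"roll":-1.07,"grip":80},{"dx":-6.65,"dy":7.56,"roll":-1.07,"grip":80},{"dx":-6.65,"dy":7.56,"roll":-1.07,"grip":80},{"dx":-6.65,"dy":7.56,"roll":-1.07,"grip":80},{"dx":-6.65,"dy":7.56,"roll":-1.07,"grip":80},{"dx":-6.65,"dy":7.56,"roll":-1.07,"grip":80},{"dx":-6.65,"dy":7.56,"roll":-1.07,"grip":80},{"dx":-6.65,"dy":7.56,"roll":-1.07,"grip":80},{"dx":-6.65,"dy":7.56,"roll":-1.07,"grip":80}]' 20
python3 -c "
from h import *
go(-.135,-.025,.004)"
```

```text
t 1.0 board xy [-479.8  341.4] tip z 222.7 tooly yaw err deg -5.32 tilt [-0. -0. -1.] F board [ 0.3  0.4 -0.5] w 87.8
units [-6.657  7.545  4.374]schema error: expected keys grip, dx, dy, dz, roll
```

```bash
python3 -m inch '[{"dx":-6.65,"dy":7.55,"dz":0,"roll":-1.07,"grip":80},{"dx":-6.65,"dy":7.55,"dz":0,"roll":-1.07,"grip":80},{"dx":-6.65,"dy":7.55,"dz":0,"roll":-1.07,"grip":80},{"dx":-6.65,"dy":7.55,"dz":0,"roll":-1.07,"grip":80},{"dx":-6.65,"dy":7.55,"dz":0,"roll":-1.07,"grip":80},{"dx":-6.65,"dy":7.55,"dz":0,"roll":-1.07,"grip":80},{"dx":-6.65,"dy":7.55,"dz":0,"roll":-1.07,"grip":80},{"dx":-6.65,"dy":7.55,"dz":0,"roll":-1.07,"grip":80},{"dx":-6.65,"dy":7.55,"dz":0,"roll":-1.07,"grip":80},{"dx":-6.65,"dy":7.55,"dz":0,"roll":-1.07,"grip":80},{"dx":-6.65,"dy":7.55,"dz":0,"roll":-1.07,"grip":80},{"dx":-6.65,"dy":7.55,"dz":0,"roll":-1.07,"grip":80}]' 20
python3 -c "
from h import *
go(-.135,-.025,.004)"
```

```text
time_s: 2.5
position: [0.4491, 0.1097, 0.2306]
eef_rot: [0.8, 0.6, -0.0, -0.0]
ft_force: [0.3, 0.7, 0.1]
width: 0.687
t 2.5 board xy [-135.8  -23.7] tip z 222.6 tooly yaw err deg 0.17 tilt [-0.  0. -1.] F board [0.1 0.8 0.1] w 60.5
units [-0.027  0.017  4.373]
```

Descend to about 4 mm tip height.

```bash
python3 -m inch '[{"dx":0,"dy":0,"dz":1.2,"roll":0,"grip":80},{"dx":0,"dy":0,"dz":2.4,"roll":0,"grip":80},{"dx":0,"dy":0,"dz":3.4,"roll":0,"grip":80},{"dx":0,"dy":0,"dz":4,"roll":0,"grip":80},{"dx":0,"dy":0,"dz":4.25,"roll":0,"grip":80},{"dx":0,"dy":0,"dz":4.38,"roll":0,"grip":80},{"dx":0,"dy":0,"dz":4.38,"roll":0,"grip":80}]'
python3 - <<'E'
from h import *
st()
for c,y0,x0 in(("top",150,170),("side",170,170)):
    im=cams.snapshot(c);cv2.imwrite(f"pics/{c}2.png",cv2.resize(im[y0:y0+150,x0:x0+180],None,fx=4,fy=4,interpolation=cv2.INTER_CUBIC))
E
```

```text
time_s: 3.38
position: [0.4503, 0.1087, 0.0122]
eef_rot: [0.801, 0.599, 0.0, 0.0]
ft_force: [-0.0, 0.2, 0.0]
width: 0.682
t 3.38 board xy [-134.3  -24.3] tip z 4.2 tooly yaw err deg 0.06 tilt [ 0.001 -0.    -1.   ] F board [-0.1  0.2  0. ] w 60.1
```

View pics/side2.png

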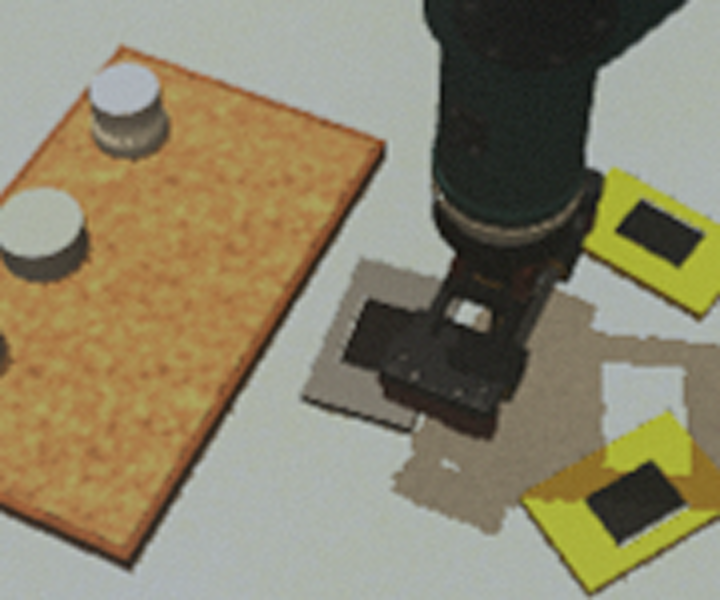

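View pics/top2.png

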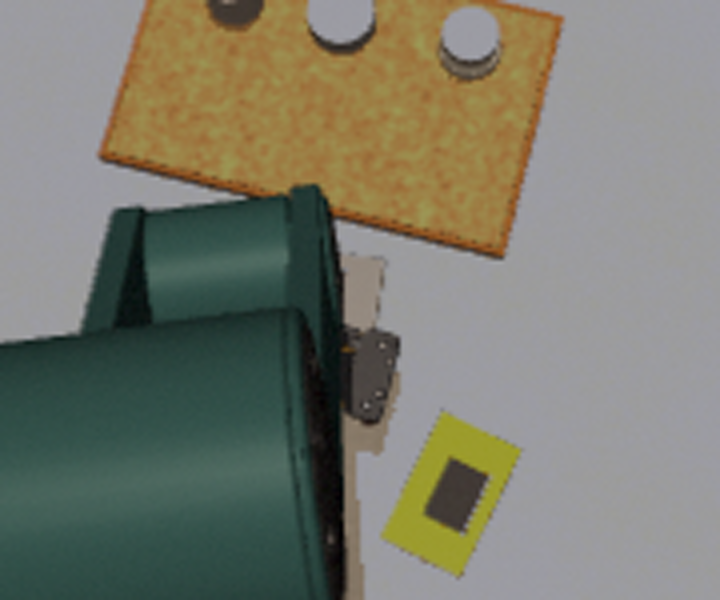

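```bash
python3 -m inch '[{"dx":0,"dy":0.15,"dz":0,"roll":0,"grip":80},{"dx":0,"dy":0.3,"dz":0,"roll":0,"grip":80},{"dx":0,"dy":0.4,"dz":0,"roll":0,"grip":80},{"dx":0,"dy":0.5,"dz":0,"roll":0,"grip":80},{"dx":0,"dy":0.6,"dz":0,"roll":0,"grip":80},{"dx":0,"dy":0.7,"dz":0,"roll":0,"grip":80},{"dx":0,"dy":0.8,"dz":0,"roll":0,"grip":80},{"dx":0,"dy":0.88,"dz":0,"roll":0,"grip":80},{"dx":0,"dy":0.94,"dz":0,"roll":0,"grip":80},{"dx":0,"dy":0.98,"dz":0,"roll":0,"grip":80},{"dx":0,"dy":0.98,"dz":0,"roll":0,"grip":80}]'
python3 - <<'E'
from h import *
st()
for c,y0,x0 in(("side",170,170),):
    im=cams.snapshot(c);cv2.imwrite(f"pics/{c}3.png",cv2.resize(im[y0:y0+150,x0:x0+180],None,fx=4,fy=4,interpolation=cv2.INTER_CUBIC))
E
```

```text
time_s: 4.85
position: [0.497, 0.0946, 0.0117]
eef_rot: [0.801, 0.599, 0.0, 0.0]
ft_force: [0.2, -0.4, 0.4]
width: 0.685
t 4.85 board xy [-85.5 -24.6] tip z 3.7 tooly yaw err deg 0.03 tilt [ 0. -0. -1.] F board [ 0.3 -0.3  0.4] w 60.3
```

View pics/side3.png

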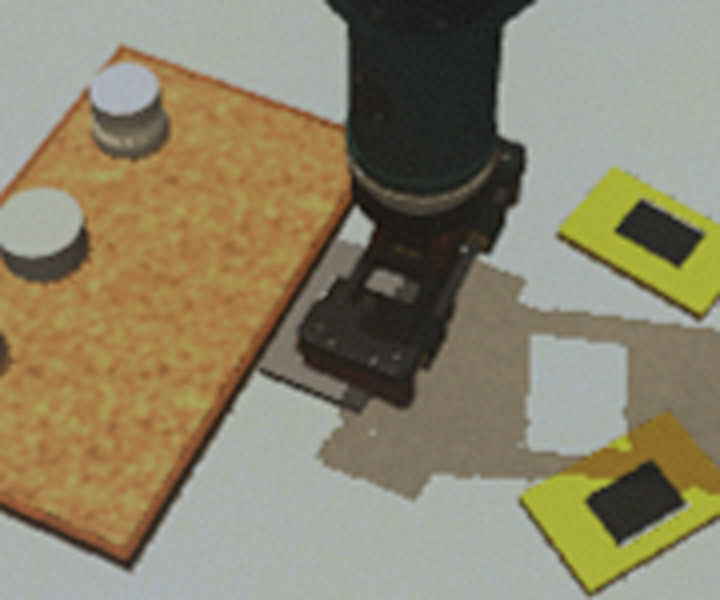

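```bash
python3 -m inch '[{"dx":0,"dy":0.02,"dz":0.03,"roll":0,"grip":80},{"dx":0,"dy":0.05,"dz":0.03,"roll":0,"grip":80},{"dx":0,"dy":0.08,"dz":0.03,"roll":0,"grip":80},{"dx":0,"dy":0.08,"dz":0.03,"roll":0,"grip":80}]'
python3 -c "
from h import *
st()"
python3 -m inch '[{"dx":0,"dy":0.02,"dz":0,"roll":0,"grip":80},{"dx":0,"dy":0.04,"dz":0,"roll":0,"grip":80},{"dx":0,"dy":0.04,"dz":0,"roll":0,"grip":80}]'
python3 -c "
from h import *
st()"
```

```text
time_s: 5.4
position: [0.5005, 0.0935, 0.0101]
eef_rot: [0.801, 0.599, -0.0, -0.0]
ft_force: [-1.3, 0.7, 0.1]
width: 0.685
t 5.4 board xy [-81.9 -24.7] tip z 2.1 tooly yaw err deg 0.02 tilt [-0.  0. -1.] F board [-1.4  0.3  0.1] w 60.3
time_s: 5.78
position: [0.5006, 0.0934, 0.01]
eef_rot: [0.801, 0.599, -0.001, -0.001]
ft_force: [-5.5, 3.9, 4.3]
width: 0.689
t 5.78 board xy [-81.8 -24.8] tip z 2.0 tooly yaw err deg 0.02 tilt [-0.003  0.    -1.   ] F board [-6.4  2.1  4.3] w 60.7
```

```bash
python3 -m inch '[{"dx":0,"dy":0.03,"dz":0,"roll":0,"grip":80},{"dx":0,"dy":0.03,"dz":0,"roll":0,"grip":80},{"dx":0,"dy":0.026,"dz":-0.06,"roll":0,"grip":80},{"dx":0,"dy":0.024,"dz":-0.12,"roll":0,"grip":80},{"dx":0,"dy":0.024,"dz":-0.17,"roll":0,"grip":80},{"dx":0,"dy":0.024,"dz":-0.23,"roll":0,"grip":80},{"dx":0,"dy":0.034,"dz":-0.34,"roll":0,"grip":80},{"dx":0,"dy":0.056,"dz":-0.45,"roll":0,"grip":80},{"dx":0,"dy":0.056,"dz":-0.45,"roll":0,"grip":80}]'
python3 - <<'E'
from h import *
st()
im=cams.snapshot("side");cv2.imwrite("pics/side4.png",cv2.resize(im[170:320,170:350],None,fx=4,fy=4,interpolation=cv2.INTER_CUBIC))
E
```

```text
time_s: 6.9
position: [0.5021, 0.0926, 0.0323]
eef_rot: [0.801, 0.599, -0.002, -0.002]
ft_force: [-5.6, 4.9, 1.3]
width: 0.683
t 6.9 board xy [-80.1 -25.1] tip z 24.3 tooly yaw err deg 0.02 tilt [-0.005  0.    -1.   ] F board [-6.8  3.1  1.3] w 60.1
```

View pics/side4.png

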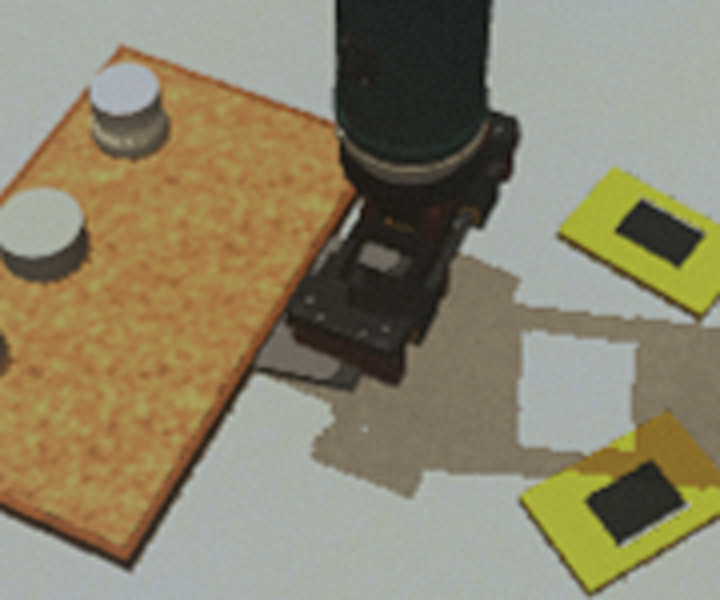

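The mirror's near edge has swung up with the fingers: its near left corner is at (350,385) in the crop, with a shadow under it, and the far edge is on the board. I'll continue along the arc.

```bash
python3 -m inch '[{"dx":0,"dy":0.044,"dz":-0.106,"roll":0,"grip":80},{"dx":0,"dy":0.092,"dz":-0.206,"roll":0,"grip":80},{"dx":0,"dy":0.142,"dz":-0.302,"roll":0,"grip":80},{"dx":0,"dy":0.2,"dz":-0.39,"roll":0,"grip":80},{"dx":0,"dy":0.266,"dz":-0.474,"roll":0,"grip":80},{"dx":0,"dy":0.266,"dz":-0.474,"roll":0,"grip":80}]'
python3 - <<'E'
from h import *
st()
im=cams.snapshot("side");cv2.imwrite("pics/side5.png",cv2.resize(im[170:320,170:350],None,fx=4,fy=4,interpolation=cv2.INTER_CUBIC))
E
```

```text
time_s: 7.7
position: [0.5139, 0.0889, 0.0561]
eef_rot: [0.801, 0.599, -0.003, -0.002]
ft_force: [-7.8, 3.6, 7.4]
width: 0.684
t 7.7 board xy [-67.7 -25.3] tip z 48.1 tooly yaw err deg 0.03 tilt [-0.007  0.001 -1.   ] F board [-8.5  1.2  7.4] w 60.2
```

View pics/side5.png

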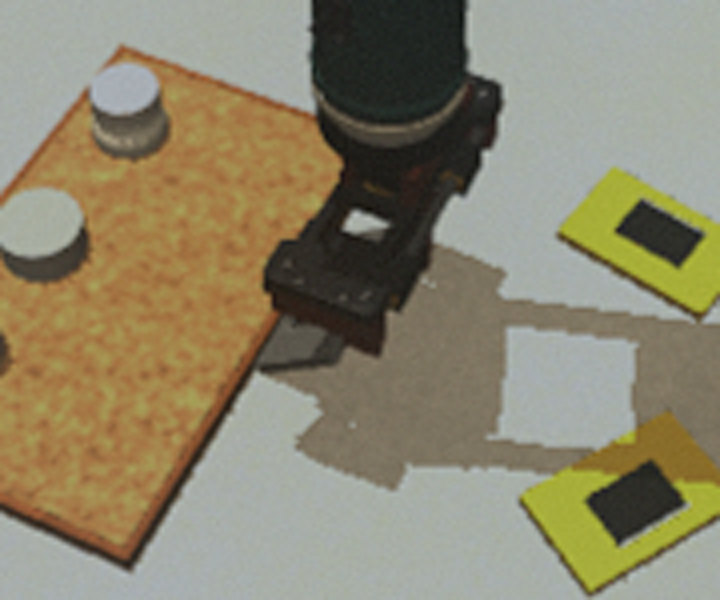

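```bash
python3 -m inch '[{"dx":0,"dy":0.08,"dz":-0.074,"roll":0,"grip":80},{"dx":0,"dy":0.16,"dz":-0.142,"roll":0,"grip":80},{"dx":0,"dy":0.25,"dz":-0.2,"roll":0,"grip":80},{"dx":0,"dy":0.35,"dz":-0.23,"roll":0,"grip":80},{"dx":0,"dy":0.35,"dz":-0.23,"roll":0,"grip":80}]'
python3 - <<'E'
from h import *
st()
im=cams.snapshot("side");cv2.imwrite("pics/side6.png",cv2.resize(im[170:320,170:350],None,fx=4,fy=4,interpolation=cv2.INTER_CUBIC))
E
```

```text
time_s: 8.38
position: [0.5288, 0.0844, 0.0686]
eef_rot: [0.801, 0.599, -0.004, -0.004]
ft_force: [-16.5, 4.2, 26.0]
width: 0.683
t 8.38 board xy [-52.1 -25.4] tip z 60.6 tooly yaw err deg 0.02 tilt [-0.011  0.001 -1.   ] F board [-17.   -0.6  26. ] w 60.1
```

View pics/side6.png

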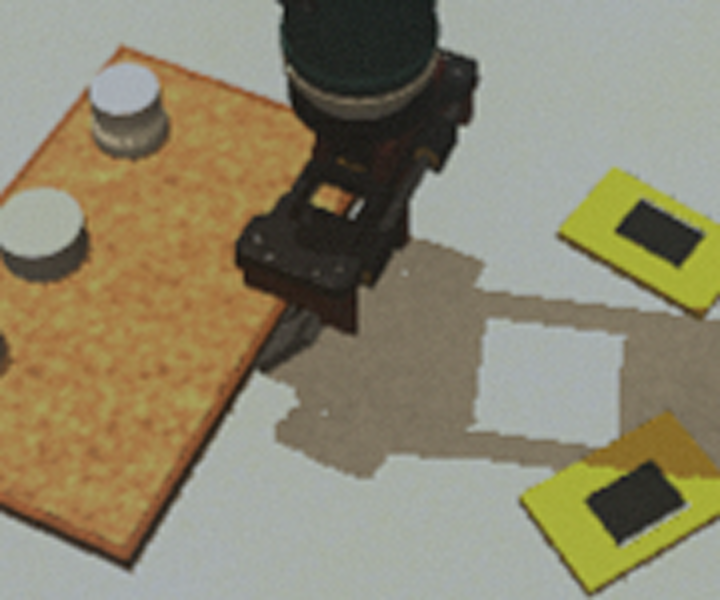

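```bash
python3 -m inch '[{"dx":0,"dy":0.0,"dz":-0.035,"roll":0,"grip":80},{"dx":0,"dy":0.01,"dz":-0.06,"roll":0,"grip":80},{"dx":0,"dy":0.04,"dz":-0.085,"roll":0,"grip":80},{"dx":0,"dy":0.08,"dz":-0.1,"roll":0,"grip":80},{"dx":0,"dy":0.08,"dz":-0.1,"roll":0,"grip":80}]'
python3 - <<'E'
from h import *
st()
im=cams.snapshot("side");cv2.imwrite("pics/side7.png",cv2.resize(im[170:320,170:350],None,fx=4,fy=4,interpolation=cv2.INTER_CUBIC))
E
```

```text
time_s: 9.05
position: [0.5379, 0.082, 0.0738]
eef_rot: [0.801, 0.599, -0.001, -0.0]
ft_force: [-5.7, -0.3, 11.5]
width: 0.689
t 9.05 board xy [-42.7 -25.1] tip z 65.8 tooly yaw err deg 0.05 tilt [-0.001 -0.001 -1.   ] F board [-5.4 -1.9 11.5] w 60.7
```

View pics/side7.png

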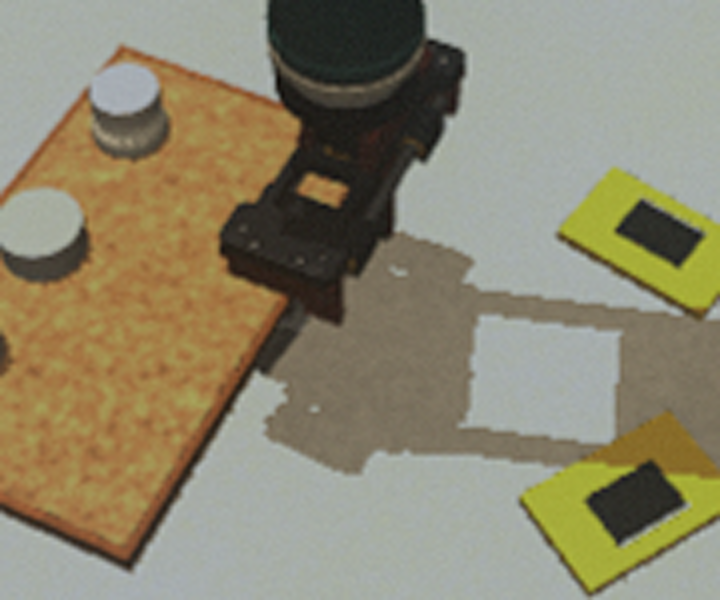

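```bash
python3 -m inch '[{"dx":0,"dy":0.06,"dz":-0.018,"roll":0,"grip":80},{"dx":0,"dy":0.12,"dz":-0.032,"roll":0,"grip":80},{"dx":0,"dy":0.18,"dz":-0.044,"roll":0,"grip":80},{"dx":0,"dy":0.24,"dz":-0.053,"roll":0,"grip":80},{"dx":0,"dy":0.3,"dz":-0.06,"roll":0,"grip":80},{"dx":0,"dy":0.36,"dz":-0.064,"roll":0,"grip":80},{"dx":0,"dy":0.36,"dz":-0.064,"roll":0,"grip":80}]'
python3 - <<'E'
from h import *
st()
im=cams.snapshot("side");cv2.imwrite("pics/side8.png",cv2.resize(im[170:320,170:350],None,fx=4,fy=4,interpolation=cv2.INTER_CUBIC))
E
```

```text
time_s: 9.98
position: [0.5582, 0.0762, 0.0779]
eef_rot: [0.801, 0.599, 0.001, 0.002]
ft_force: [-1.9, -3.1, 12.2]
width: 0.686
t 9.97 board xy [-21.7 -24.9] tip z 69.9 tooly yaw err deg 0.06 tilt [ 0.004 -0.002 -1.   ] F board [-0.9 -3.5 12.2] w 60.4
```

View pics/side8.png

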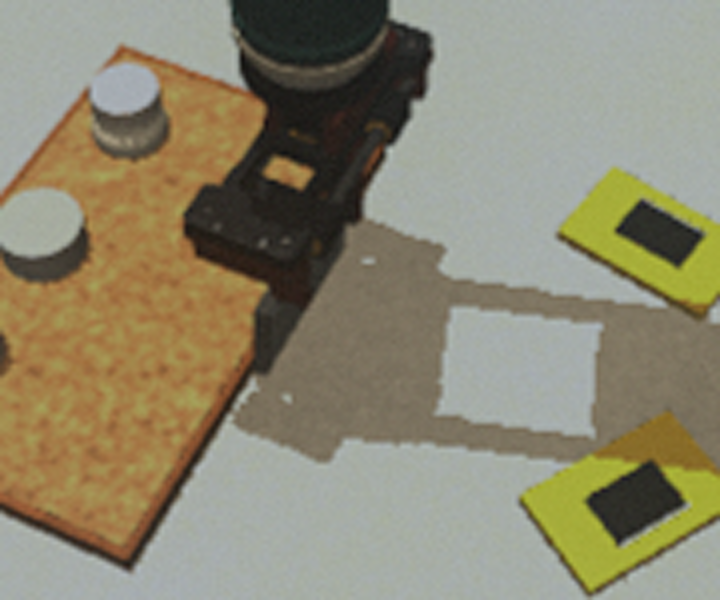

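The mirror stands upright against the board front (crop (270,325), back toward the board). I'll lift off, go back behind it, lower, then push level on the glass.

```bash
python3 -m inch '[{"dx":0,"dy":0.36,"dz":-0.1,"roll":0,"grip":80}]' >/dev/null
python3 -m inch '[{"dx":0,"dy":0,"dz":-0.08,"roll":0,"grip":80},{"dx":0,"dy":0,"dz":-0.2,"roll":0,"grip":80},{"dx":0,"dy":0,"dz":-0.2,"roll":0,"grip":80}]'
python3 - <<'E'
from h import *
st()
im=cams.snapshot("side");cv2.imwrite("pics/side9.png",cv2.resize(im[170:320,170:350],None,fx=4,fy=4,interpolation=cv2.INTER_CUBIC))
E
```

```text
time_s: 10.52
position: [0.5728, 0.0722, 0.0914]
eef_rot: [0.801, 0.599, 0.0, 0.0]
ft_force: [0.1, -0.4, 0.0]
width: 0.687
t 10.53 board xy [ -6.5 -24.6] tip z 83.4 tooly yaw err deg 0.05 tilt [ 0. -0. -1.] F board [ 0.2 -0.3  0. ] w 60.5
```

View pics/side9.png

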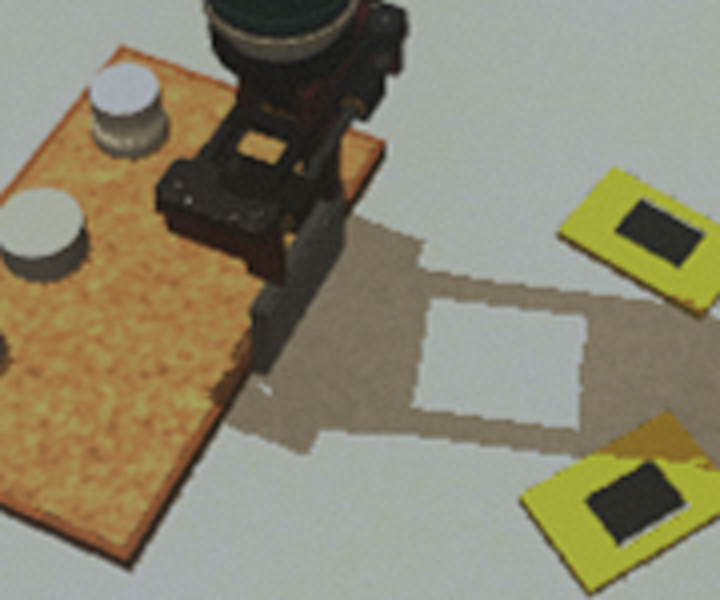

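My first row used a shift that should have been zero, which moved the fingers 16 mm forward above the mirror. It did no harm: the mirror still stands upright, glass to the robot (crop (300,285)). Now back, then down behind it.

```bash
python3 -m inch '[{"dx":0,"dy":-0.5,"dz":0,"roll":0,"grip":80},{"dx":0,"dy":-1.0,"dz":0,"roll":0,"grip":80},{"dx":0,"dy":-1.17,"dz":0.1,"roll":0,"grip":80},{"dx":0,"dy":-1.17,"dz":0.5,"roll":0,"grip":80},{"dx":0,"dy":-1.17,"dz":0.76,"roll":0,"grip":80},{"dx":0,"dy":-1.17,"dz":0.76,"roll":0,"grip":80}]'
python3 - <<'E'
from h import *
st()
im=cams.snapshot("side");cv2.imwrite("pics/side10.png",cv2.resize(im[170:320,170:350],None,fx=4,fy=4,interpolation=cv2.INTER_CUBIC))
E
```

```text
time_s: 11.32
position: [0.5165, 0.0885, 0.0519]
eef_rot: [0.801, 0.599, -0.001, -0.001]
ft_force: [-0.6, -0.2, 0.7]
width: 0.689
t 11.32 board xy [-65.1 -24.9] tip z 43.9 tooly yaw err deg 0.03 tilt [-0.002 -0.    -1.   ] F board [-0.5 -0.3  0.7] w 60.6
```

View pics/side10.png

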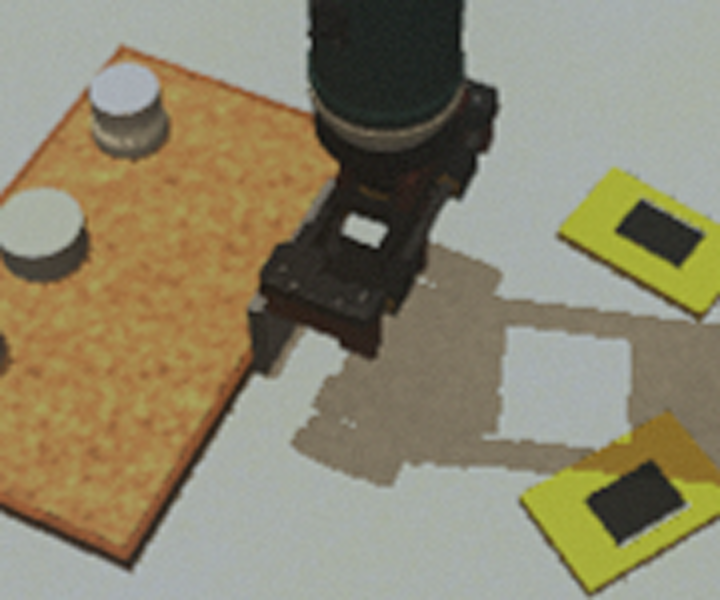

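```bash
python3 -m inch '[{"dx":0,"dy":0.4,"dz":0,"roll":0,"grip":80},{"dx":0,"dy":0.7,"dz":0,"roll":0,"grip":80},{"dx":0,"dy":0.8,"dz":0,"roll":0,"grip":80},{"dx":0,"dy":0.86,"dz":0,"roll":0,"grip":80},{"dx":0,"dy":0.91,"dz":0,"roll":0,"grip":80},{"dx":0,"dy":0.96,"dz":0,"roll":0,"grip":80},{"dx":0,"dy":1.01,"dz":0,"roll":0,"grip":80},{"dx":0,"dy":1.06,"dz":0,"roll":0,"grip":80},{"dx":0,"dy":1.11,"dz":0,"roll":0,"grip":80},{"dx":0,"dy":1.16,"dz":0,"roll":0,"grip":80},{"dx":0,"dy":1.21,"dz":0,"roll":0,"grip":80},{"dx":0,"dy":1.26,"dz":0,"roll":0,"grip":80},{"dx":0,"dy":1.3,"dz":0,"roll":0,"grip":80},{"dx":0,"dy":1.3,"dz":0,"roll":0,"grip":80},{"dx":0,"dy":1.3,"dz":0,"roll":0,"grip":80}]'
python3 - <<'E'
from h import *
st()
im=cams.snapshot("side");cv2.imwrite("pics/side11.png",cv2.resize(im[170:320,170:350],None,fx=4,fy=4,interpolation=cv2.INTER_CUBIC))
E
```

```text
time_s: 13.25
position: [0.5792, 0.0703, 0.053]
eef_rot: [0.801, 0.599, -0.0, -0.0]
ft_force: [-1.2, -0.2, 0.0]
width: 0.685
t 13.25 board xy [  0.2 -24.7] tip z 45.0 tooly yaw err deg 0.03 tilt [-0. -0. -1.] F board [-1.1 -0.6  0. ] w 60.3
```

View pics/side11.png

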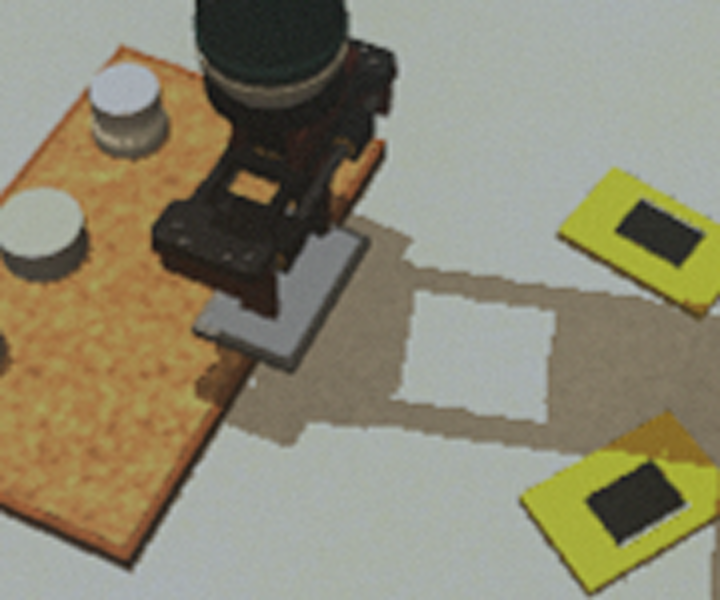

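The mirror lies glass-up on the board, overhanging the front (crop (290,365) to (365,240)). I'll go back and down behind it and look again.

```bash
python3 -m inch '[{"dx":0,"dy":-0.5,"dz":0,"roll":0,"grip":80},{"dx":0,"dy":-1.0,"dz":0,"roll":0,"grip":80},{"dx":0,"dy":-1.3,"dz":0,"roll":0,"grip":80},{"dx":0,"dy":-1.3,"dz":0.3,"roll":0,"grip":80},{"dx":0,"dy":-1.3,"dz":0.52,"roll":0,"grip":80},{"dx":0,"dy":-1.3,"dz":0.53,"roll":0,"grip":80}]'
python3 - <<'E'
from h import *
st()
im=cams.snapshot("side");cv2.imwrite("pics/side12.png",cv2.resize(im[170:320,140:320],None,fx=4,fy=4,interpolation=cv2.INTER_CUBIC))
r=best("side","mirror",(240,245),30)
if r:
    m=r["mask"];print(r["confidence"],m.sum());p,e=fitbox([("side",m)],[.61,.06,-.287],.015,.025,.07,.11);print(np.round(p,4),e,"board frame mm",np.round(inb(p)*1000,1),np.degrees(p[2]-BY))
E
```

```text
time_s: 14.05
position: [0.5171, 0.0884, 0.0252]
eef_rot: [0.801, 0.599, -0.001, -0.0]
ft_force: [0.5, -0.3, -0.3]
width: 0.687
t 14.05 board xy [-64.5 -24.9] tip z 17.2 tooly yaw err deg 0.02 tilt [-0.002 -0.    -1.   ] F board [ 0.5 -0.1 -0.3] w 60.5
0.59 647
[0.5971 0.0627 0.1035] 2.6352686342281473 board frame mm [ 19.5 -26.9] 22.372873888454425
```

View pics/side12.png

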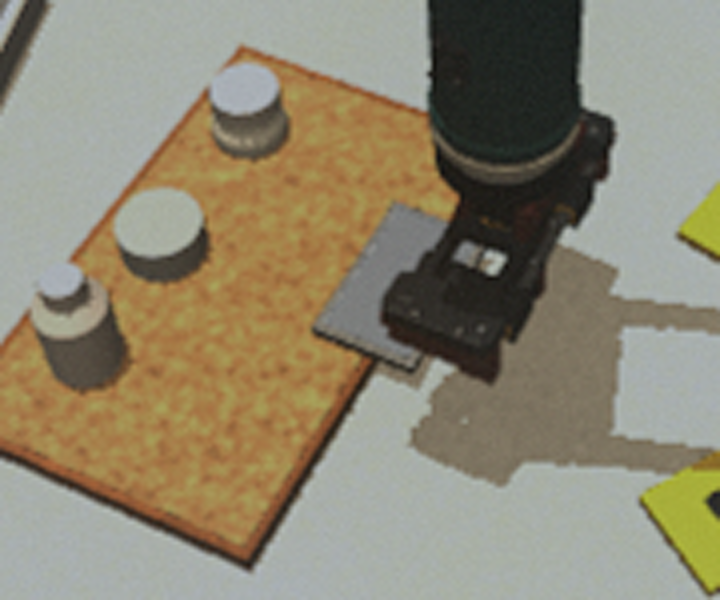

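```bash
python3 -m inch '[{"dx":0,"dy":0.2,"dz":-0.02,"roll":0,"grip":80},{"dx":0,"dy":0.4,"dz":-0.02,"roll":0,"grip":80},{"dx":0,"dy":0.5,"dz":-0.02,"roll":0,"grip":80},{"dx":0,"dy":0.6,"dz":-0.02,"roll":0,"grip":80},{"dx":0,"dy":0.7,"dz":-0.02,"roll":0,"grip":80},{"dx":0,"dy":0.8,"dz":-0.02,"roll":0,"grip":80},{"dx":0,"dy":0.9,"dz":-0.02,"roll":0,"grip":80},{"dx":0,"dy":1.0,"dz":-0.02,"roll":0,"grip":80},{"dx":0,"dy":1.1,"dz":-0.02,"roll":0,"grip":80},{"dx":0,"dy":1.2,"dz":-0.02,"roll":0,"grip":80},{"dx":0,"dy":1.27,"dz":-0.02,"roll":0,"grip":80},{"dx":0,"dy":1.3,"dz":-0.02,"roll":0,"grip":80},{"dx":0,"dy":1.3,"dz":-0.02,"roll":0,"grip":80}]'
python3 -c "
from h import *
st()"
python3 -m inch '[{"dx":0,"dy":-0.1,"dz":0,"roll":0,"grip":80},{"dx":0,"dy":-0.5,"dz":-0.2,"roll":0,"grip":80},{"dx":0,"dy":-1.3,"dz":-1.2,"roll":0,"grip":80},{"dx":0,"dy":-2.3,"dz":-2.2,"roll":0,"grip":80},{"dx":0,"dy":-3,"dz":-3,"roll":0,"grip":80},{"dx":1,"dy":-3,"dz":-4,"roll":0,"grip":80},{"dx":2,"dy":-3,"dz":-4,"roll":0,"grip":80},{"dx":2,"dy":-3,"dz":-4,"roll":0,"grip":80},{"dx":2,"dy":-3,"dz":-4,"roll":0,"grip":80}]'
python3 - <<'E'
from h import *
st()
ms=[]
for c,nr in(("side",(225,240)),("top",(245,190))):
    im=cams.snapshot(c);cv2.imwrite(f"pics/{c}13.png",im)
    r=best(c,"mirror",nr,30)
    if r: print(c,r["confidence"],r["mask"].sum(),r["xy"]);ms.append((c,r["mask"]))
for q in [ms]+[[m] for m in ms]:
    p,e=fitbox(q,[.62,.06,-.287],.015,.025,.07,.11);b=inb(p)*1000;print(np.round(p,4),round(e,2),"board frame mm",np.round(b,1),np.degrees(p[2]-BY))
S=cv2.imread("pics/side13.png");T=cv2.imread("pics/top13.png")
cv2.imwrite("pics/s13c.png",cv2.resize(S[170:320,120:300],None,fx=4,fy=4,interpolation=cv2.INTER_CUBIC))
cv2.imwrite("pics/t13c.png",cv2.resize(T[120:250,185:320],None,fx=4.4,fy=4.4,interpolation=cv2.INTER_CUBIC))
E
```

```text
time_s: 15.78
position: [0.5796, 0.0702, 0.0276]
eef_rot: [0.801, 0.599, 0.0, 0.0]
ft_force: [-0.2, -0.1, -0.3]
width: 0.683
t 15.78 board xy [  0.6 -24.6] tip z 19.6 tooly yaw err deg 0.03 tilt [ 0. -0. -1.] F board [-0.2 -0.2 -0.3] w 60.1
time_s: 16.9
position: [0.4618, 0.2082, 0.2272]
eef_rot: [0.8, 0.599, -0.001, -0.0]
ft_force: [-0.1, -0.1, -0.5]
width: 0.686
t 16.9 board xy [-151.5   74.4] tip z 219.2 tooly yaw err deg 0.11 tilt [-0.002 -0.001 -1.   ] F board [-0.  -0.1 -0.5] w 60.3
side 0.63 1043 [227.0, 235.5]
top 0.88 715 [259.0, 189.0]
[ 0.6213  0.0527 -0.2832] 0.35 board frame mm [ 45.6 -29.6] 0.21789293771375154
[ 0.6207  0.0533 -0.2788] 0.26 board frame mm [ 44.8 -29.3] 0.47085832398369276
[ 0.6226  0.0518 -0.2931] 0.26 board frame mm [ 47.  -30.1] -0.3473119848375054
```

View pics/s13c.png

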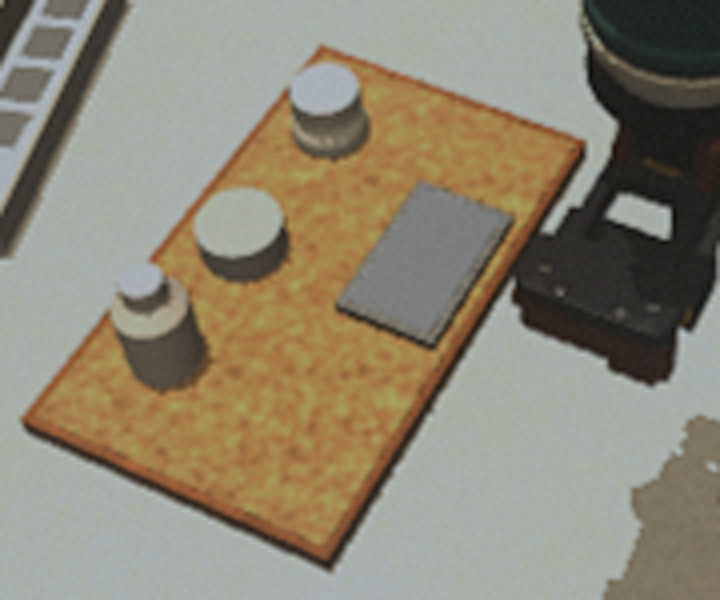

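View pics/t13c.png

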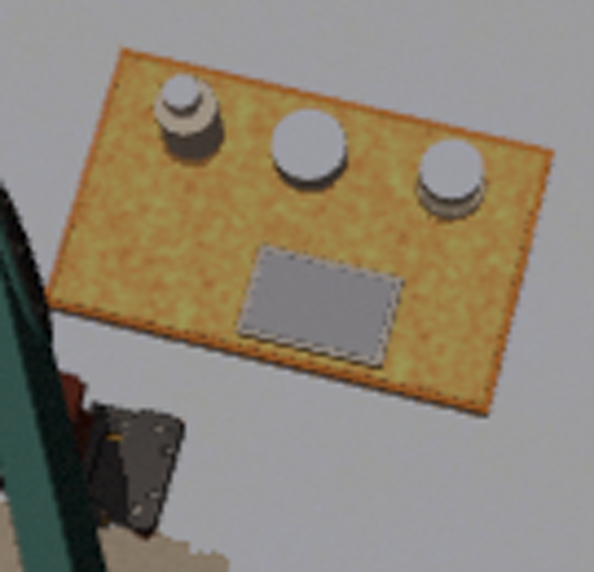

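View pics/side13.png

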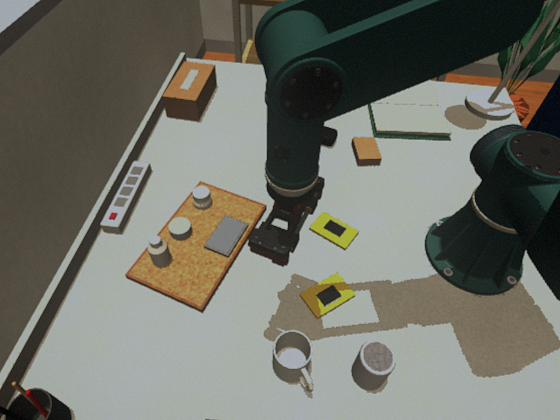

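The mirror lies flat and glass-up, wholly on the board. In the side crop its near edge runs from (435,345) to (512,215), inside the board edge. The jar, tin, bottle, mug, speaker and yellow mirrors are where they were, and the arm is clear.

```bash
python3 -c "
from h import *
print(ticket.sign_off());st()"
```

```text
the job is handed in; nothing more can be done
None
the job is handed in; nothing more can be done
```

The mirror now lies glass-up and flat on the board, and I handed the job in at about 17 s of the 58 s limit. I pushed the grey mirror flush to the board, led it up its arc until it stood upright, tipped it over with a level push on the glass, and pushed it on.

**Final position:** fitting both camera views puts the mirror's near edge about 11 mm behind the board's front edge and its far edge at about 81 mm. It is aligned with the board to within about 0.5°. The two views differ by about 2 mm, within the calibration error.

**Other objects:** in the last pictures the jar, bottle, tin, mug, speaker and both yellow look-alikes look unmoved. I compared these by eye only. I did not look separately at the glasses case and card box, but the arm never went near them. The gripper ended about 20 cm above the desk, touching nothing.

**What went less well:**
- **Force near 60 degrees:** the wrist force rose to about 31 N, so I eased the path there.
- **Wrong shift:** one row carried a wrong shift, moving the fingers 16 mm forward over the upright mirror. The mirror stayed standing.
- **Failed check:** a fit of the half-hidden mirror just before the last push was unreliable, so I ignored it.

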